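# Unlock the fruit clamp and hold its sprung arm open

## Robot

A 6-joint arm with a two-finger parallel gripper is mounted at the origin on the work surface. World frame = base frame: x ahead of the robot, y to its left, z up, the work surface at z = 0. Lengths are in mm, angles in rad, forces in N, time in s.
With the tool pointing down it reaches from about 350 to 875 mm from the base axis. Payload 4.2 kg.
Tool frame: the origin (TCP) lies at the very end of the fingers, on their centre line; the grasp point (between the pads) lies 19 mm behind it; z points along the fingers, y is the line along which they close (so a half turn about z gives the same grasp; the last joint's range is limited). The gripper opens to 85 mm and grips with 20 to 120 N. Pads are 22 mm wide; open, the fingers measure 114 mm over their backs; the gripper's body (76 mm by 85 mm) begins 54 mm behind the grasp point. The pads swing forward as they close: fully open they stand 13 mm farther back than shut.
Start: joints at [1.403, 0.385, 0.008, 0, -1.194, -0.259], TCP at [258.691, 568.927, 231.312] pointing down, gripper open.
Joint ranges: [-3.14, 3.14], [-1.21, 2.06], [-1.07, 1.41], [-3.16, 2.05], [-2.99, -0.16], [-3.1, 3.1]. Speed limits (rad/s): [2.79, 2.79, 3.14, 3.14, 3.14, 3.14].

## Interface

Orientations are given as a unit quaternion [x, y, z, w].
In Python, from bench import read_state, get_image, camera_model, job_done gives the robot as it stands.
- The arm moves only by the shell command python3 -m handwheel 'ROWS'. ROWS is JSON, a list of rows, each a list of 7 numbers: the shift along the tool's x, y, z in m, then the turn, a rotation vector about the tool's x, y, z in rad, then the gripper's target within -1 to 1 (fully open at 1, half-way at 0, shut at -1). In form: [[dx, dy, dz, wx, wy, wz, jaw], ...]. A call has 1 to 10 rows; each row is the pose to reach, as a shift and turn from the pose commanded when the call began, along the tool's axes at that moment; what a row does not reach only later rows make up. A row lasts 1/8 s, in which the tool goes at most 62.5 mm and 10.7 degrees, less where a joint would pass 70% of its speed; a pose out of reach is approached as far as the arm can. A call with a gripper value outside its range is refused whole. The fingers move at their own pace and stop on an object; the grip force is fixed at half the most. Time passes only in rows, so rows that repeat a pose let the fingers close. It gives the time, the measured TCP pose, the force, the opening and the grip force at its end, in the units of the state.
- read_state(): the state, without advancing time (a new reading comes with each control period).
- get_image(name): name is "scene" or "top"; returns (picture, depth): 400x640x3 uint8, blue, green, red; 400x640 float32, mm along the optical axis (not along the pixel's ray), 0 where there is no reading.
- camera_model(name): a dict with "K" (3x3 intrinsics, pixels), "dist" ([k1, k2, p1, p2, k3] as OpenCV has them; the pictures are not rectified), "rvec" (rotation vector, rad) and "tvec" (3), from world to camera coordinates, as OpenCV has them. Camera axes: x right, y down, z forward; pixel columns grow to the right and rows downward; lengths in mm; the calibration is good to about 2 mm. A picture is of the moment at which its call begins. camera_model takes no time and is no camera call.
- job_done(): hands the job in; it is judged then, once.
The state is a dict: "clock": time; "joints": joint angles; "joint_vel": joint speeds; "joint_efforts": joint torques, N m; "position": TCP position; "ee_rot": TCP orientation; "contact_force": force on the tool from outside, world axes, zero at the start; "wrist_torque": the same for the moment, N m; "gripper_width": finger opening in mm; "grasp_force": force on a finger pad.
Only numpy, scipy, OpenCV 4.12 (cv2) and the standard library are available. Lean on these libraries where they do the work, as an engineer would, in place of code of your own. Each camera call takes 0.05 s, during which the arm holds its last target. There are 200 camera calls.

## Task

The fruit clamp is needed open so that a colleague can load the next tomato: pull its lock plug straight up out of the socket, lower it into the shallow metal tray and let go of it there. Then swing the clamp's sprung arm by its upright knob, away from the cradle, all the way to the stop post, and finish holding it there (the spring swings it back if it is let go). Do not disturb the two tomatoes, the tape roll and the glass lamp.

Things in the scene. Friction and masses are not known exactly. Their poses are not given: they have to be found in the camera images.
- clamp: Fruit clamp, bolted to the bench; place and yaw vary. Base plate 170 x 215 x 12 mm, x -133 to +38, y -115 to +100 mm. Origin on the bench under the arm's vertical pivot axis (pivot body radius 17 mm); z up; -x lies along the resting arm. On the arm's +y side: white cradle cup (centre (-100, 52), top 32 mm high) and back rest plate (y 92, top 62 mm high).
- socket (a point): Centre of the mouth of the lock plug's socket, at (-75, -18) mm of the clamp, 40 mm above the bench, in a dark steel block 40 x 40 mm on the -y side of the resting arm.
- stop (a point): Top centre of the end stop, an upright steel post of radius 6 mm at (-38, -94) mm of the clamp, top 62 mm above the bench; the bar's side meets it.
- clamp_arm: The sprung steel arm, a level bar 16 mm wide and 12 mm thick, underside 46 mm and top 58 mm above the bench, reaching 191 mm from the pivot. Origin on the pivot axis at the bar's underside; its own -x points along the bar to the knob; z up. A rubber pad on its +y side faces the cradle.
- swing (a joint): Angle of the arm about the vertical pivot (rad): 0 at rest, growing counterclockwise seen from above (towards the clamp's -y side), up to 1.05 against the stop post. A spring returns it to 0: about 2 N at the knob to start it, about 5 N at the stop. While the lock plug is in, the plug blocks it at about 0.05.
- knob (a point): Middle of the grip of the upright black round knob near the arm's end: diameter 16 mm, from 61 to 98 mm above the bench (this point 80 mm), on the bar's centre line 180 mm from the pivot axis. It does not turn on the arm.
- plug: Lock plug, about 70 g, upright in the socket at the start, its yaw varies. Origin on its axis under its flange (radius 10, 4 mm thick), which rests on the socket block 40 mm above the bench; z to the head. Below: stepped round shank 27 mm long, flat foot of radius 5 mm; above the flange a stem of radius 7 mm to +26 mm, then the head. A sprung detent grips the shank: 5 to 15 N straight up frees it; clear after 27 mm.
- plug_head (a point): Centre of the plug's grip: a black flat bar 28 mm long (along the plug's own x), 12 mm thick (along its y) and 30 mm tall (26 to 56 mm above the plug's origin); this point is 42 mm above the origin, 82 mm above the bench at the start.
- plug_mid (a point): The middle of the plug's length, on its axis 14 mm above its origin (41 mm from the tip of the shank).
- tray: Shallow open aluminium tray, 220 x 220 mm outside, 25 mm high, walls 4 mm, floor 4 mm thick or a little more. Origin at the centre of its underside. It is fixed; its place varies. The plug may stand or lie in it.
- tomato_a: Tomato, 62 mm wide, 50 mm tall, loose on the bench; origin at the centre of its underside. Leave alone.
- tomato_b: Tomato, 67 mm wide, 54 mm tall, loose on the bench; origin at the centre of its underside. Leave alone.
- tape: Roll of cream masking tape, 96 mm wide, 36 mm tall, flat on the bench; origin at the centre of its underside. Leave alone.
- lamp: Unlit round glass lamp with a metal cap, 68 mm wide, 85 mm tall, loose on the bench; origin at the centre of its underside. Leave alone.

How it is judged:
By the outcome, as a careful person would: the job done as asked, in the order asked, and still so for the second after the job is handed in, while the arm keeps its last pose, push and grip.
It also fails if it takes over 59 s, if anything falls off the work surface, if the arm or the gripper's body presses on something with over 40 N, if the wrist force passes 120 N, or if a joint passes its speed limit or range.

## Working session

There is one attempt and no reset: what is moved stays moved. The work goes in short steps, Python scripts to look and compute and a shell command to move; the robot and the scene stay as the last step left them, time stands still between calls to the robot, and variables do not carry over. Pictures are saved under pics/ and viewed, at most 10 in all, crops included, and the job is handed in when it is done.

```bash
mkdir -p pics; ls; cat > h.py <<'E'
import numpy as np,cv2
from bench import *
def cam(n):
    c=camera_model(n);K=np.array(c["K"],float).reshape(3,3);d=np.array(c["dist"],float).ravel()
    R=cv2.Rodrigues(np.array(c["rvec"],float))[0];t=np.array(c["tvec"],float).ravel();return K,d,R,t
def ray(n,uv):
    K,d,R,t=cam(n);p=cv2.undistortPoints(np.array(uv,float).reshape(-1,1,2),K,d).reshape(-1,2)
    return -R.T@t,np.c_[p,np.ones(len(p))]@R
def onz(n,uv,z):
    o,r=ray(n,uv);return o+r*((z-o[2])/r[:,2])[:,None]
def cloud(n,D):
    v,u=np.nonzero(D>0);o,r=ray(n,np.c_[u,v]);return np.c_[u,v],o+r*D[v,u][:,None]
def proj(n,P):
    K,d,R,t=cam(n);return cv2.projectPoints(np.array(P,float).reshape(-1,1,3),cv2.Rodrigues(R)[0],t,K,d)[0].reshape(-1,2)
E
python3 - <<'E'
from h import *
for n in("scene","top"):
    I,D=get_image(n);cv2.imwrite(f"pics/{n}0.png",I);np.save(f"{n}0.npy",D)
    K,d,R,t=cam(n);print(n,-R.T@t,K[0,0],R[2])
print(read_state())
E
```

```text
pics
scene [ 954.73390682 -311.74285398  890.28609961] 404.999740366296 [-0.42606639  0.29827197 -0.85410846]
top [ 261.39707382  -40.18340842 1443.93198847] 486.07149140714534 [ 1.89870578e-01 -8.70249819e-04 -9.81808742e-01]
{'clock': 0.1, 'joints': array([ 1.40260490e+00,  3.85427233e-01,  6.79995077e-03, -4.28009523e-04,
       -1.19400917e+00, -2.58567998e-01]), 'joint_vel': array([-0.00114238, -0.00065811,  0.0024598 ,  0.00245424, -0.00072707,
        0.00096355]), 'joint_efforts': array([-3.54353961e-04, -3.93321240e+01,  1.88928080e+01,  4.19795349e+00,
       -2.59774104e-03, -2.16090953e-06]), 'position': array([258.49224927, 568.47932209, 230.37832515]), 'ee_rot': array([ 9.77303647e-01, -2.11841204e-01, -1.57155149e-04,  9.28109510e-04]), 'contact_force': array([-0.42115464,  0.41317041,  0.35657138]), 'wrist_torque': array([-0.03972949, -0.04193234, -0.08159145]), 'grasp_force': 0.0, 'gripper_width': 85.48826086864796}
```

View pics/top0.png

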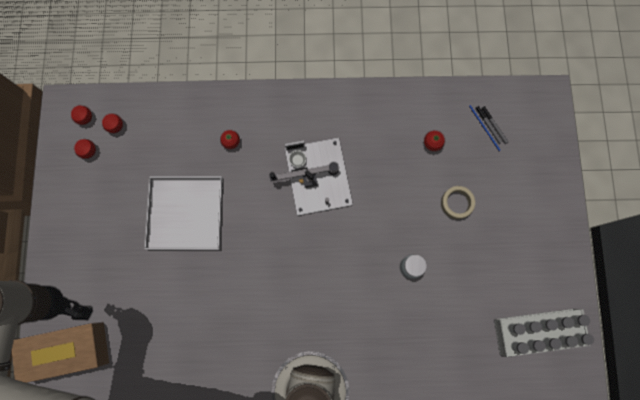

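View pics/scene0.png

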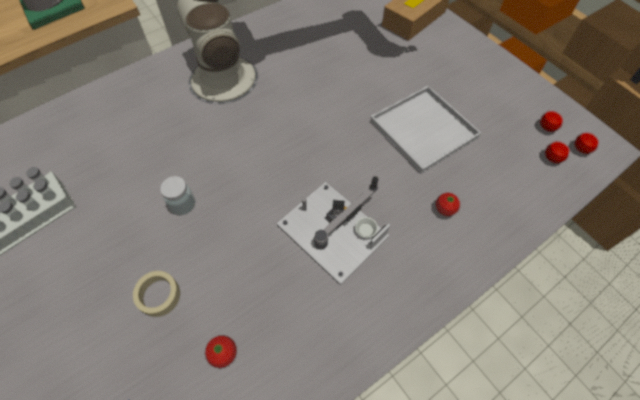

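The top view shows the clamp at about (318,176), with its pivot at (334,168), knob at (273,177), plug at (310,180) and stop at (327,203). The tray is at (185,213). In the scene view the clamp is at (335,230) and the tray at (425,128).

```bash
python3 - <<'E'
from h import *
I=cv2.imread("pics/top0.png");J=cv2.imread("pics/scene0.png")
a=cv2.resize(I[130:220,260:360],None,fx=4,fy=4,interpolation=cv2.INTER_CUBIC)
b=cv2.resize(J[170:285,275:395],None,fx=3.2,fy=3.2,interpolation=cv2.INTER_CUBIC)
c=np.zeros((max(a.shape[0],b.shape[0]),a.shape[1]+b.shape[1],3),np.uint8);c[:a.shape[0],:a.shape[1]]=a;c[:b.shape[0],a.shape[1]:]=b
print(c.shape);cv2.imwrite("pics/crop.png",cv2.convertScaleAbs(c,alpha=1.3))
D=np.load("top0.npy")
uv,P=cloud("top",D)
def box(x0,x1,y0,y1):
    m=(uv[:,0]>=x0)&(uv[:,0]<x1)&(uv[:,1]>=y0)&(uv[:,1]<y1);return uv[m],P[m]
u,p=box(265,280,170,184);k=p[:,2]>75;print("knob",k.sum(),p[k].mean(0) if k.any() else p[:,2].max())
u,p=box(300,320,170,190);k=p[:,2]>80;print("plug",k.sum(),p[k].mean(0) if k.any() else p[:,2].max())
u,p=box(285,355,135,220)
g=cv2.cvtColor(I,cv2.COLOR_BGR2HSV);s=g[u[:,1],u[:,0]]
print("bench z",np.median(box(230,270,200,220)[1],0))
k=(s[:,2]>120)&(p[:,2]>6)&(p[:,2]<25);q=onz("top",u[k],12)[:,:2]
r=cv2.minAreaRect(q.astype(np.float32));print("plate",r,cv2.boxPoints(r))
u,p=box(140,230,170,255);k=(p[:,2]>15)&(p[:,2]<40);r=cv2.minAreaRect(p[k][:,:2].astype(np.float32));print("tray",r,np.median(p[k],0))
for n,bx in("t",(220,240,128,152)),("t2",(423,446,128,152)),("lamp",(400,430,252,282)),("tape",(440,478,183,222)):
    u,p=box(*bx);k=p[:,2]>15;print(n,np.median(p[k],0),p[k][:,2].max())
E
```

```text
(368, 784, 3)
knob 34 [607.62000157  98.04490957  94.09855252]
plug 49 [607.68984072  -8.05334148  94.82618031]
bench z [524.34771284 175.93414874   1.3557347 ]
plate ((628.2946166992188, -31.010162353515625), (224.82098388671875, 171.25686645507812), 9.889723777770996) [[ 502.84763    34.039078]
 [ 532.2614   -134.67294 ]
 [ 753.7416    -96.0594  ]
 [ 724.3278     72.65262 ]]
tray ((515.7691650390625, 370.17852783203125), (222.35296630859375, 217.95974731445312), 89.02400207519531) [534.50602154 383.24677024  24.33437022]
t [731.82955214 231.97330215  44.8883177 ] 60.96068644645243
t2 [ 714.76641508 -382.76908227   48.06407345] 63.59400402713845
lamp [ 342.94537007 -292.99629146   84.97230746] 93.6531183386744
tape [ 528.93982676 -446.29968599   35.22973786] 46.075126195289386
```

View pics/crop.png

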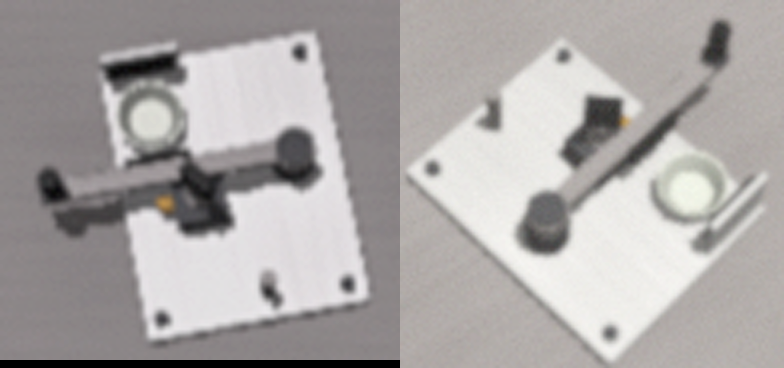

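The crop shows the black plug head as a slanted bar near (200,182) in the left half, and the knob at (50,185), post at (268,285) and pivot at (295,150). I'll get the head's yaw and refine these points.

```bash
python3 - <<'E'
from h import *
def tri(a,b):
    o1,r1=ray("top",[a]);o2,r2=ray("scene",[b]);r1=r1[0];r2=r2[0]
    A=np.c_[r1,-r2];s=np.linalg.lstsq(A,o2-o1,rcond=None)[0];p,q=o1+s[0]*r1,o2+s[1]*r2
    return (p+q)/2,np.linalg.norm(p-q)
for n in("top","scene"):
    I=cv2.imread(f"pics/{n}0.png");D=np.load(f"{n}0.npy");uv,P=cloud(n,D)
    for nm,c,h in(("plug",(608,-8),96),("knob",(607.6,98),98)):
        for zt in (84,89):
            k=(np.hypot(P[:,0]-c[0],P[:,1]-c[1])<26)&(P[:,2]>zt)&(P[:,2]<106)
            if k.sum()<5: print(n,nm,k.sum());continue
            q=onz(n,uv[k],h)[:,:2];r=cv2.minAreaRect(q.astype(np.float32))
            w,V=np.linalg.eigh(np.cov(q.T));print(n,nm,zt,k.sum(),P[k].mean(0).round(1),"flat",q.mean(0).round(1),"yaw",np.degrees(np.arctan2(V[1,1],V[0,1])).round(1),np.sqrt(w*12).round(1),r)
    k=(np.hypot(P[:,0]-639,P[:,1]+79)<22)&(P[:,2]>50);print(n,"pivot",k.sum(),P[k].mean(0),P[k,2].max())
    # post
    k=(np.hypot(P[:,0]-540,P[:,1]+58)<30)&(P[:,2]>45);print(n,"post",k.sum(),P[k].mean(0) if k.any() else 0)
# red tomatoes
    k=(P[:,2]>46)&(P[:,2]<60)&(np.hypot(P[:,0]-637,P[:,1]-10)<130);
    q=P[k][:,:2]; print("bar pts",k.sum())
E
```

```text
top plug 84 48 [608.2  -7.7  95.4] flat [608.1  -7.7] yaw -135.2 [14.1 29.3] ((607.68310546875, -7.9159040451049805), (28.636600494384766, 14.052556991577148), 49.50609588623047)
top plug 89 43 [608.7  -8.   96.5] flat [608.8  -8. ] yaw 46.0 [12.8 28.4] ((609.2771606445312, -8.317747116088867), (26.95368766784668, 12.273149490356445), 43.248958587646484)
top knob 84 29 [608.1  98.6  96.7] flat [607.7  98.5] yaw -167.4 [13.8 17.4] ((607.808349609375, 98.69013214111328), (16.701414108276367, 14.201544761657715), 43.636016845703125)
top knob 89 27 [608.4  98.8  97.3] flat [608.2  98.7] yaw -175.0 [13.9 16.6] ((607.808349609375, 98.69013214111328), (16.701414108276367, 14.201544761657715), 43.636016845703125)
top pivot 108 [638.1170316  -76.4312433   60.92736307] 69.75235786151029
top post 19 [539.88185258 -57.0949708   60.62778671]
bar pts 326
scene plug 84 85 [610.8 -10.7  93.8] flat [611.7 -11.5] yaw 45.3 [18.5 28.2] ((611.653076171875, -11.766950607299805), (27.327129364013672, 18.37946128845215), 47.39199447631836)
scene plug 89 69 [610.4 -10.   95.4] flat [610.7 -10.2] yaw -136.5 [15.4 27.4] ((610.9061279296875, -10.6870698928833), (26.261260986328125, 15.817840576171875), 47.39199447631836)
scene knob 84 50 [610.8  95.4  95.4] flat [611.9  94.1] yaw 123.0 [14.7 21.8] ((611.947265625, 94.24103546142578), (14.731949806213379, 23.08960723876953), 34.999141693115234)
scene knob 89 42 [610.6  95.9  97.1] flat [611.   95.4] yaw 122.8 [14.1 19.1] ((611.5000610351562, 95.55146026611328), (14.055474281311035, 19.888872146606445), 50.701377868652344)
scene pivot 183 [641.17011651 -79.17534236  59.99228899] 65.01828959815543
scene post 35 [542.94059987 -59.90653304  57.98422261]
bar pts 600
```

```bash
cat >> h.py <<'E'
from scipy.spatial.transform import Rotation as Ro
def go(p,yaw):
    s=read_state();R=Ro.from_quat(s["ee_rot"]);x=R.as_matrix()
    G=Ro.from_euler("z",yaw,degrees=True)*Ro.from_euler("x",180,degrees=True)
    print("t",round(s["clock"],2),"at",s["position"].round(1),"yawx",np.degrees(np.arctan2(x[1,0],x[0,0])).round(1),"F",s["contact_force"].round(1),"w",round(s["gripper_width"],1),"gf",round(s["grasp_force"],1))
    print("shift m",(R.inv().apply(np.array(p)-s["position"])/1000).round(4),"turn",(R.inv()*G).as_rotvec().round(3))
E
python3 -c "
from h import *
go((609,-8.7,200),-134)"
```

```text
t 0.1 at [258.5 568.5 230.4] yawx -24.5 F [-0.4  0.4  0.4] w 85.5 gf 0.0
shift m [0.558  0.3802 0.0311] turn [ 1.000e-03 -2.000e-03  1.912e+00]
```

```bash
python3 -m handwheel '[[0.558,0.380,0.03,0,0,1.912,0.3],[0.558,0.380,0.03,0,0,1.912,0.3],[0.558,0.380,0.03,0,0,1.912,0.3],[0.558,0.380,0.03,0,0,1.912,0.3],[0.558,0.380,0.03,0,0,1.912,0.3],[0.558,0.380,0.03,0,0,1.912,0.3],[0.558,0.380,0.03,0,0,1.912,0.3],[0.558,0.380,0.03,0,0,1.912,0.3],[0.558,0.380,0.03,0,0,1.912,0.3],[0.558,0.380,0.03,0,0,1.912,0.3]]'; python3 -c "
from h import *
go((609,-8.7,150),-134)"
```

```text
clock: 1.35
position: [583.6, 33.5, 203.2]
ee_rot: [-0.405, 0.914, 0.0, -0.0]
contact_force: [0.4, 0.1, 1.1]
gripper_width: 55.3
grasp_force: 0.0
t 1.35 at [583.6  33.5 203.2] yawx -132.2 F [0.4 0.1 1.1] w 55.3 gf 0.0
shift m [ 0.0142 -0.0472  0.0532] turn [ 0.    -0.     0.031]
```

```bash
python3 -m handwheel '[[0.006,-0.025,0.053,0,0,0.02,0.3],[0.006,-0.025,0.053,0,0,0.02,0.3],[0.006,-0.025,0.053,0,0,0.02,0.3],[0.006,-0.025,0.053,0,0,0.02,0.3]]'; python3 -c "
from h import *
go((609,-8.7,65),-134)
I,_=get_image('scene');cv2.imwrite('pics/s1.png',cv2.resize(I[130:290,250:450],None,fx=3,fy=3))"
```

```text
clock: 1.85
position: [598.4, 15.4, 152.7]
ee_rot: [-0.399, 0.917, -0.0, 0.002]
contact_force: [-0.8, -1.3, 0.3]
gripper_width: 55.5
grasp_force: 0.0
t 1.85 at [598.4  15.4 152.7] yawx -132.9 F [-0.8 -1.3  0.3] w 55.5 gf 0.0
shift m [ 0.0107 -0.024   0.0877] turn [-0.002  0.003  0.019]
```

View pics/s1.png

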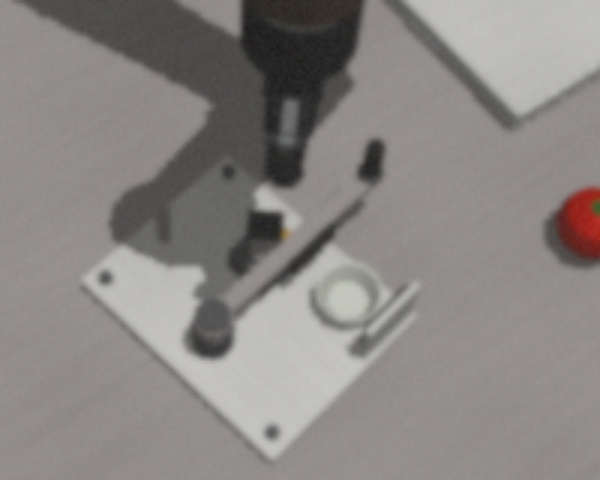

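The gripper hangs at crop (285,150), above and towards the knob side of the plug head at (265,225), which agrees with the measured offset. I'll align first and then descend.

```bash
python3 -m handwheel '[[0.0107,-0.024,0,-0.002,0.003,0.019,0.2],[0.0107,-0.024,0.02,-0.002,0.003,0.019,0.2],[0.0107,-0.024,0.03,-0.002,0.003,0.019,0.2],[0.0107,-0.024,0.03,-0.002,0.003,0.019,0.2]]'; python3 -c "
from h import *
go((609,-8.7,65),-134)"
```

```text
clock: 2.4
position: [607.5, -9.4, 120.5]
ee_rot: [-0.39, 0.921, 0.0, -0.002]
contact_force: [-0.6, 0.4, 0.2]
gripper_width: 51.5
grasp_force: 0.0
t 2.4 at [607.5  -9.4 120.5] yawx -134.1 F [-0.6  0.4  0.2] w 51.5 gf 0.0
shift m [-0.0018 -0.0007  0.0555] turn [ 0.002 -0.004 -0.001]
```

```bash
python3 -m handwheel '[[-0.001,-0.001,0.02,0,0,0,0.2],[-0.001,-0.001,0.04,0,0,0,0.2],[-0.001,-0.001,0.055,0,0,0,0.2],[-0.001,-0.001,0.055,0,0,0,0.2],[-0.001,-0.001,0.055,0,0,0,-1],[-0.001,-0.001,0.055,0,0,0,-1],[-0.001,-0.001,0.055,0,0,0,-1],[-0.001,-0.001,0.055,0,0,0,-1],[-0.001,-0.001,0.055,0,0,0,-1],[-0.001,-0.001,0.055,0,0,0,-1]]'; python3 -c "
from h import *
go((609,-8.7,65),-134)"
```

```text
clock: 3.65
position: [609.6, -9.7, 66.5]
ee_rot: [-0.39, 0.921, 0.0, -0.001]
contact_force: [-2.4, 3.1, 6.3]
gripper_width: 10.9
grasp_force: 60.1
t 3.65 at [609.6  -9.7  66.5] yawx -134.1 F [-2.4  3.1  6.3] w 10.9 gf 60.1
shift m [-0.0004  0.0011  0.0015] turn [ 0.001 -0.002 -0.002]
```

```bash
python3 -m handwheel '[[0,0,-0.004,0,0,0,-1],[0,0,-0.008,0,0,0,-1],[0,0,-0.012,0,0,0,-1],[0,0,-0.018,0,0,0,-1],[0,0,-0.024,0,0,0,-1],[0,0,-0.03,0,0,0,-1],[0,0,-0.04,0,0,0,-1],[0,0,-0.06,0,0,0,-1],[0,0,-0.08,0,0,0,-1],[0,0,-0.08,0,0,0,-1]]'; python3 -c "
from h import *
go((516,370,160),-134)
for n in('scene','top'):
    I,_=get_image(n);a=I[130:290,250:450] if n=='scene' else I[100:260,230:430];cv2.imwrite(f'pics/{n}2.png',cv2.resize(a,None,fx=3,fy=3))"
```

```text
clock: 4.9
position: [610.6, -9.8, 148.4]
ee_rot: [-0.39, 0.921, -0.0, 0.001]
contact_force: [-0.0, -0.7, -0.6]
gripper_width: 10.7
grasp_force: 62.3
t 4.9 at [610.6  -9.8 148.4] yawx -134.1 F [-0.  -0.7 -0.6] w 10.7 gf 62.3
shift m [-0.2069  0.3323 -0.0117] turn [-0.001  0.001 -0.002]
```

View pics/scene2.png

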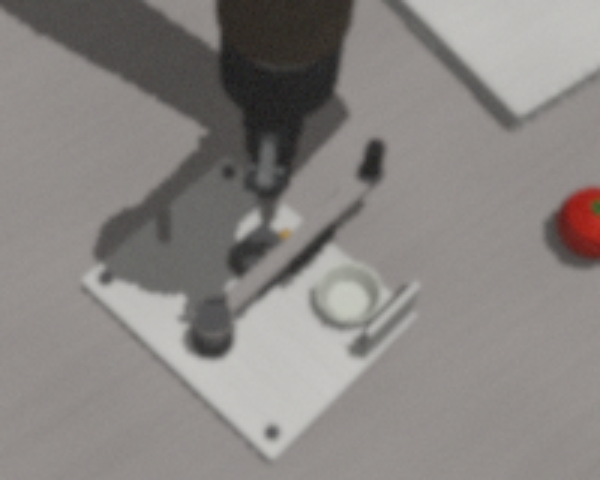

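The plug is held clear: its shank is visible at (268,215) above the empty socket at (255,250). I'll raise it further and carry it to the tray centre.

```bash
python3 -m handwheel '[[0,0,-0.035,0,0,0,-1],[-0.026,0.042,-0.035,0,0,0,-1],[-0.052,0.084,-0.035,0,0,0,-1],[-0.078,0.126,-0.035,0,0,0,-1],[-0.104,0.168,-0.035,0,0,0,-1],[-0.13,0.21,-0.035,0,0,0,-1],[-0.156,0.252,-0.035,0,0,0,-1],[-0.182,0.294,-0.035,0,0,0,-1],[-0.207,0.332,-0.035,0,0,0,-1],[-0.207,0.332,-0.035,0,0,0,-1]]'; python3 -m handwheel '[[0,0,0.03,0,0,0,-1],[0,0,0.06,0,0,0,-1],[0,0,0.08,0,0,0,-1],[0,0,0.1,0,0,0,-1],[0,0,0.105,0,0,0,-1],[0,0,0.105,0,0,0,-1]]';python3 -c "
from h import *
go((516,370,57),-134)"
```

```text
clock: 6.25
position: [513.8, 372.3, 178.9]
ee_rot: [-0.392, 0.92, -0.0, -0.003]
contact_force: [-0.0, -0.2, -0.3]
gripper_width: 10.8
grasp_force: 62.3
clock: 7.0
position: [515.0, 369.1, 75.4]
ee_rot: [-0.39, 0.921, 0.0, -0.002]
contact_force: [0.1, 0.1, -0.3]
gripper_width: 10.7
grasp_force: 62.3
t 7.0 at [515.  369.1  75.4] yawx -134.1 F [ 0.1  0.1 -0.3] w 10.7 gf 62.3
shift m [-0.0014 -0.0001  0.0184] turn [ 0.002 -0.004 -0.003]
```

```bash
python3 -m handwheel '[[0,0,0.006,0,0,0,-1],[0,0,0.011,0,0,0,-1],[0,0,0.014,0,0,0,-1],[0,0,0.014,0,0,0,-1]]';python3 -c "
from h import *
go((516,370,57),-134)"
```

```text
clock: 7.5
position: [514.7, 369.6, 61.4]
ee_rot: [-0.39, 0.921, 0.0, -0.002]
contact_force: [-0.8, -1.5, -0.3]
gripper_width: 11.1
grasp_force: 62.3
t 7.5 at [514.7 369.6  61.4] yawx -134.1 F [-0.8 -1.5 -0.3] w 11.1 gf 62.3
shift m [-0.0012 -0.0007  0.0044] turn [ 0.002 -0.003 -0.002]
```

Now feel down for the floor.

```bash
python3 -m handwheel '[[0,0,0.001,0,0,0,-1],[0,0,0.002,0,0,0,-1],[0,0,0.002,0,0,0,-1]]';python3 -m handwheel '[[0,0,0.001,0,0,0,-1],[0,0,0.001,0,0,0,-1]]';python3 -m handwheel '[[0,0,0.001,0,0,0,-1],[0,0,0.001,0,0,0,-1]]'
```

```text
clock: 7.88
position: [514.8, 369.7, 59.6]
ee_rot: [-0.39, 0.921, 0.0, -0.002]
contact_force: [-0.5, -0.3, -0.3]
gripper_width: 10.9
grasp_force: 62.3
clock: 8.12
position: [514.7, 369.7, 58.5]
ee_rot: [-0.39, 0.921, 0.0, -0.002]
contact_force: [0.1, 0.0, 0.3]
gripper_width: 10.9
grasp_force: 62.3
clock: 8.38
position: [514.8, 369.7, 57.6]
ee_rot: [-0.39, 0.921, 0.0, -0.002]
contact_force: [0.9, -0.6, -0.8]
gripper_width: 10.9
grasp_force: 62.5
```

```bash
for i in 1 2 ; do python3 -m handwheel '[[0,0,0.001,0,0,0,-1],[0,0,0.001,0,0,0,-1]]'|grep -E "pos|contact|grasp";done
```

```text
position: [514.9, 369.8, 57.5]
contact_force: [-1.2, -1.4, 5.1]
grasp_force: 63.2
position: [515.0, 369.8, 57.4]
contact_force: [-2.9, -1.3, 9.8]
grasp_force: 64.0
```

Floor felt at TCP 57.5. Back off slightly, release, retreat.

```bash
python3 -m handwheel '[[0,0,-0.0015,0,0,0,-1],[0,0,-0.0015,0,0,0,-1],[0,0,-0.0015,0,0,0,0.2],[0,0,-0.0015,0,0,0,0.2],[0,0,-0.0015,0,0,0,0.2],[0,0,-0.0015,0,0,0,0.2],[0,0,-0.0015,0,0,0,0.2],[0,0,-0.0015,0,0,0,0.2]]'; python3 -m handwheel '[[0,0,-0.01,0,0,0,0.2],[0,0,-0.03,0,0,0,0.2],[0,0,-0.06,0,0,0,0.2],[0,0,-0.1,0,0,0,0.2],[0,0,-0.11,0,0,0,0.2],[0,0,-0.11,0,0,0,0.2]]';python3 -c "
from h import *
go((609,97.5,168),-80)
for n,b in (('top',(150,270,130,360)),('scene',(60,290,250,490))):
    I,D=get_image(n);cv2.imwrite(f'pics/{n}3.png',cv2.resize(I[b[0]:b[1],b[2]:b[3]],None,fx=2.5,fy=2.5))"
```

```text
clock: 9.88
position: [514.8, 369.7, 57.1]
ee_rot: [-0.39, 0.921, 0.0, -0.002]
contact_force: [0.1, -0.2, -0.8]
gripper_width: 51.4
grasp_force: 0.0
clock: 10.62
position: [515.2, 370.0, 168.0]
ee_rot: [-0.39, 0.921, 0.001, -0.001]
contact_force: [-0.0, 0.7, -0.5]
gripper_width: 51.0
grasp_force: 0.0
t 10.62 at [515.2 370.  168. ] yawx -134.1 F [-0.   0.7 -0.5] w 51.0 gf 0.0
shift m [ 0.1303 -0.257  -0.0004] turn [ 0.003  0.    -0.945]
```

View pics/scene3.png

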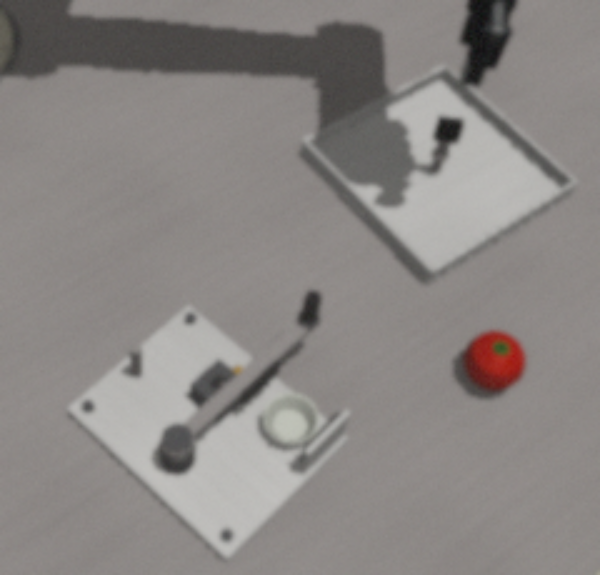

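The plug stands in the tray at (447,135) and the arm is still at rest with its knob at (311,305). Next I go to the knob.

```bash
python3 -m handwheel '[[0.13,-0.257,0,0,0,-0.945,0.2],[0.13,-0.257,0,0,0,-0.945,0.2],[0.13,-0.257,0,0,0,-0.945,0.2],[0.13,-0.257,0,0,0,-0.945,0.2],[0.13,-0.257,0,0,0,-0.945,0.2],[0.13,-0.257,0,0,0,-0.945,0.2],[0.13,-0.257,0,0,0,-0.945,0.2],[0.13,-0.257,0,0,0,-0.945,0.2]]';python3 -c "
from h import *
go((609,97.5,64),-80)"
```

```text
clock: 11.72
position: [608.7, 98.6, 166.4]
ee_rot: [0.766, -0.642, -0.001, 0.002]
contact_force: [-0.2, -0.3, 0.1]
gripper_width: 51.2
grasp_force: 0.0
t 11.72 at [608.7  98.6 166.4] yawx -79.9 F [-0.2 -0.3  0.1] w 51.2 gf 0.0
shift m [ 0.0011 -0.0006  0.1024] turn [ 0.005 -0.     0.001]
```

```bash
python3 -m handwheel '[[0.001,0,0.04,0,0,0,0.2],[0.001,0,0.07,0,0,0,0.2],[0.001,0,0.09,0,0,0,0.2],[0.001,0,0.1,0,0,0,0.2],[0.001,0,0.1,0,0,0,-1],[0.001,0,0.1,0,0,0,-1],[0.001,0,0.1,0,0,0,-1],[0.001,0,0.1,0,0,0,-1],[0.001,0,0.1,0,0,0,-1],[0.001,0,0.1,0,0,0,-1]]';python3 - <<'E'
from h import *
s=read_state();go(s["position"],-80)
piv=np.array([640,-80.]);P=s["position"];v=P[:2]-piv;print("r",np.hypot(*v),"ang",np.degrees(np.arctan2(v[1],v[0])))
R=Ro.from_quat(s["ee_rot"])
v=v/np.hypot(*v)*180
for a in np.arange(.15,1.11,.15).tolist()+[1.07]:
    w=np.array([[np.cos(a),-np.sin(a)],[np.sin(a),np.cos(a)]])@v-v
    print(round(a,2),(R.inv().apply([*w,0])/1000).round(4))
E
```

```text
clock: 12.98
position: [609.5, 97.0, 68.1]
ee_rot: [0.766, -0.643, -0.001, 0.001]
contact_force: [-2.6, 2.8, 6.0]
gripper_width: 14.0
grasp_force: 58.8
t 12.97 at [609.5  97.   68.1] yawx -80.0 F [-2.6  2.8  6. ] w 14.0 gf 58.8
shift m [0. 0. 0.] turn [0.002 0.    0.001]
r 179.60918145962376 ang 99.77455895521733
0.15 [0.0019 0.0269 0.    ]
0.3 [0.0078 0.0532 0.0001]
0.45 [0.0176 0.0784 0.0001]
0.6 [0.031  0.1018 0.0002]
0.75 [0.0477 0.1229 0.0002]
0.9 [0.0675 0.1413 0.0002]
1.05 [0.0897 0.1566 0.0002]
1.07 [0.0928 0.1583 0.0002]
```

```bash
python3 -m handwheel '[[0.0005,0.0135,0,0,0,-0.075,-1],[0.002,0.027,0,0,0,-0.15,-1],[0.0045,0.04,0,0,0,-0.225,-1],[0.008,0.053,0,0,0,-0.3,-1],[0.0125,0.066,0,0,0,-0.375,-1],[0.0175,0.078,0,0,0,-0.45,-1],[0.024,0.09,0,0,0,-0.525,-1],[0.031,0.102,0,0,0,-0.6,-1],[0.0395,0.1125,0,0,0,-0.675,-1],[0.0477,0.123,0,0,0,-0.75,-1]]';python3 - <<'E'
from h import *
s=read_state();go(s["position"],-37)
P=s["position"];v=P[:2]-[640,-80];print("r",np.hypot(*v),"ang",np.arctan2(v[1],v[0])-np.radians(99.8))
v=np.array([np.cos(np.radians(99.8)+.75),np.sin(np.radians(99.8)+.75)])*180
R=Ro.from_quat(s["ee_rot"])
for a in (.08,.16,.24,.28,.31):
    w=np.array([[np.cos(a),-np.sin(a)],[np.sin(a),np.cos(a)]])@v-v
    print(round(a,2),(R.inv().apply([*w,0])/1000).round(4))
E
```

```text
clock: 14.22
position: [497.3, 29.1, 68.1]
ee_rot: [0.949, -0.316, -0.0, -0.001]
contact_force: [0.4, 3.8, 1.4]
gripper_width: 14.6
grasp_force: 58.5
t 14.22 at [497.3  29.1  68.1] yawx -36.8 F [0.4 3.8 1.4] w 14.6 gf 58.5
shift m [0. 0. 0.] turn [-0.001  0.001  0.003]
r 179.65562962075248 ang 0.7471903684767676
0.08 [ 0.0005  0.0144 -0.    ]
0.16 [ 0.0021  0.0287 -0.    ]
0.24 [ 0.0049  0.0428 -0.    ]
0.28 [ 0.0067  0.0498 -0.0001]
0.31 [ 0.0082  0.055  -0.0001]
```

```bash
python3 -m handwheel '[[0.0005,0.0144,0,0,0,-0.08,-1],[0.002,0.0287,0,0,0,-0.16,-1],[0.0035,0.036,0,0,0,-0.2,-1],[0.005,0.043,0,0,0,-0.24,-1],[0.006,0.0465,0,0,0,-0.26,-1],[0.0067,0.0498,0,0,0,-0.28,-1],[0.0067,0.0498,0,0,0,-0.28,-1]]';cat > c.py <<'E'
from h import *
s=read_state();go(s["position"],-20)
v=s["position"][:2]-[640,-80];print("r",np.hypot(*v),"ang",np.arctan2(v[1],v[0])-np.radians(99.8),"tool F",Ro.from_quat(s["ee_rot"]).inv().apply(s["contact_force"]).round(1))
E
python3 c.py
```

```text
clock: 15.1
position: [472.7, -15.0, 68.1]
ee_rot: [0.983, -0.182, -0.0, -0.0]
contact_force: [-0.6, 6.0, 3.1]
gripper_width: 14.3
grasp_force: 58.7
t 15.1 at [472.7 -15.   68.1] yawx -20.9 F [-0.6  6.   3.1] w 14.3 gf 58.7
shift m [0. 0. 0.] turn [-0.     0.001 -0.017]
r 179.50353060391353 ang 1.0292505922201158 tool F [-2.7 -5.4 -3.1]
```

Spring force is about 5 N at 1.03 rad. Now feel for the stop in small steps along tool y.

```bash
for i in 1 2; do python3 -m handwheel '[[0,0.0018,0,0,0,-0.01,-1],[0,0.0018,0,0,0,-0.01,-1]]'>/dev/null; python3 c.py;done;  python3 -m handwheel '[[0,0.001,0,0,0,-0.006,-1],[0,0.001,0,0,0,-0.006,-1]]'>/dev/null; python3 c.py
```

```text
t 15.35 at [472.  -16.6  68.1] yawx -20.4 F [-1.   5.6  3.5] w 14.6 gf 58.7
shift m [0. 0. 0.] turn [-0.     0.001 -0.006]
r 179.51558304356763 ang 1.0388840928922032 tool F [-2.9 -4.9 -3.5]
t 15.6 at [471.5 -18.   68.1] yawx -19.8 F [-0.6  7.6  2.6] w 14.3 gf 58.8
shift m [0. 0. 0.] turn [-0.001  0.001  0.003]
r 179.49882548223994 ang 1.0473441152748002 tool F [-3.2 -6.9 -2.6]
t 15.85 at [471.5 -18.3  68.1] yawx -19.5 F [-1.8 10.2  3.3] w 14.2 gf 58.8
shift m [0. 0. 0.] turn [-0.002  0.     0.009]
r 179.4691645929175 ang 1.0488350717067765 tool F [-5.1 -9.1 -3.3]
```

The stop has been met: the force is rising while the angle stays at 1.049. I'll add a little preload, let it settle and take a last look.

```bash
python3 -m handwheel '[[0,0.001,0,0,0,0,-1],[0,0.001,0,0,0,0,-1],[0,0.001,0,0,0,0,-1],[0,0.001,0,0,0,0,-1],[0,0.001,0,0,0,0,-1],[0,0.001,0,0,0,0,-1]]'>/dev/null; python3 c.py
python3 -c "
from h import *
a,_=get_image('top');b,_=get_image('scene')
a=a[110:270,140:360];b=b[80:290,265:495]
c=np.zeros((630,10,3),np.uint8)
a=cv2.resize(a,(396,288));b=cv2.resize(b,(400,365));c=np.zeros((365,800,3),np.uint8);c[:288,:396]=a;c[:,400:]=b;cv2.imwrite('pics/end.png',c)"
```

```text
t 16.6 at [471.4 -18.6  68.1] yawx -19.5 F [-2.2 14.2  2.7] w 14.4 gf 58.9
shift m [0. 0. 0.] turn [-0.003 -0.     0.009]
r 179.4414114620205 ang 1.05063336209103 tool F [ -6.8 -12.7  -2.7]
```

View pics/end.png

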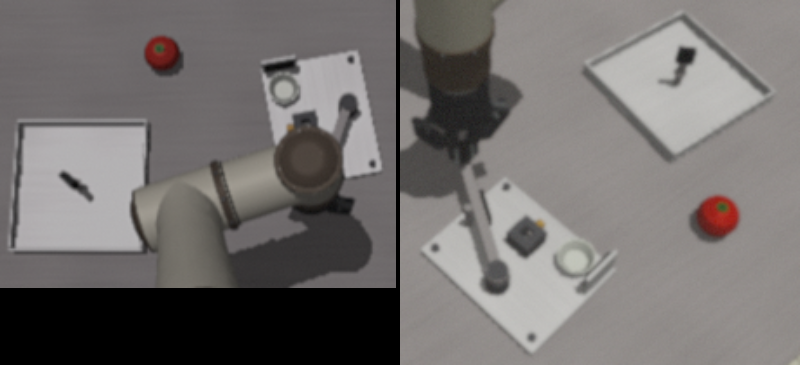

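The plug is in the tray, at (76,185) on the left and (682,65) on the right. The bar is swung to the post at (480,172) in the right half, the socket is empty, and the tomato is untouched.

```bash
python3 -c "
from bench import job_done
print(job_done())"
```

```text
the job is handed in; nothing more can be done
None
```

The lock plug is out of its socket and standing in the tray, and the gripper is holding the clamp arm against the stop post by its knob (about 1.05 rad, 14 N force reading); the job was handed in at about 17 s.

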